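Move the charged battery from the charger to the inspection floodlight

TASK

The floodlight that lights the plate trays has no battery. Press the charger's sprung catch so that it lets the battery pack go, draw the pack out of the charger's dovetail, and slide it, the same end first, into the floodlight's dovetail until it is fully home and the catch has clicked up behind it. Never force it, and leave the loose things round the work where they are.

Things in the scene. Friction and masses are not known exactly. Their poses are not given: they have to be found in the camera images.
- pack: Battery pack, about 0.45 kg: black rounded block with grooved sides on a grey dovetail foot. Origin: centre of the foot's underside; x along the slide, nose first; z up. The block spans (mm) x -35 to 43, y -28 to 28, z 12 to 54. The foot: x -35 to 35, 12 high, 48 wide below narrowing at 45 degrees to 25 above. The last 7 to 9 mm of the nose taper by 2 mm at the sides and below. It starts seated in the charger.
- pack_nose (a point): Point on the pack's foot: middle of its nose at the level of the underside, 35 mm ahead of the origin.
- charger: Charger, fixed: low grey housing with a dovetail shoe on top, open towards the robot (-x), and a hump 52 mm high behind. Origin: on the bench, below charger_home; x is the direction in which a pack slides in, z up. Width 104 mm, from x -49 to 111 mm.
- charger_home (a point): On the charger's deck, 40 mm above the bench: where the pack's origin lies when the pack is pushed against the end stop. Let go, the pack rests 1.6 mm nearer the robot, against the catch tooth. A sprung ejector (3 to 6 N) at the nose pushes a pack whose catch is pressed about 10 mm out; its foot then holds the tooth down and it slides out freely.
- charger_paddle (a point): Centre of the top of the charger's catch paddle, the ribbed steel tab in front of the shoe, 30 mm (x) by 44 mm (y), 37 mm above the bench at rest; the seated pack's rear face is 33 mm beyond it. Pressed straight down 6 to 8 mm (2 to 5 N, hard stop at 8 mm) it draws the tooth below the deck and lets the pack go. It springs back.
- charger_catch (a joint): How far the charger's catch is pressed down: 0 up, 0.008 m fully down.
- floodlight: LED floodlight, fixed: black foot, with the same shoe, catch and ejector as the charger; the shoe is empty. Behind it a finned aluminium lamp head, 172 mm wide, on a yoke (195 mm wide), from x 105 to 185 mm, up to 160 mm above the bench. Origin: on the bench, below floodlight_home; x is the direction in which a pack slides in, z up.
- floodlight_home (a point): On the floodlight's deck, 40 mm above the bench: nominal place of the seated pack's origin. The shoe is fixed through slotted lugs, so rails, stop, catch and true home lie up to 9 mm nearer or farther along x than stated; only feel tells. About this point (mm): deck from x -49; rails x -24 to 33, 9.3 high, 75 wide; mouth flared by 4 a side from x -39; stop x 35; foot's play 1.5 sideways, 1.5 up.
- floodlight_catch (a joint): How far the floodlight's catch is pressed down: 0 up, 0.008 m fully down, about 0.005 while the foot lies over it, 0 again when it has clicked. The tooth stands 5 mm above the deck, ramped towards the robot. The foot sliding in presses it down (1 to 2 N); the last 10 mm compress the ejector; it takes 5 to 12 N. At the stop the tooth springs up behind the foot, else the pack is pushed back 10 mm. Over 20 N of push (60 N of all contact forces together) is forcing it.
- loupe: Bystander: black stand loupe, 37 mm round, 36 mm high. Origin: centre of its underside, as for the rest.
- masking_roll: Bystander: roll of masking tape lying flat, 104 mm across, 25 mm high.
- plate_a: Bystander: pointed oval zinc plate, 28 x 76 x 5 mm, between the charger and the floodlight.
- plate_b: Bystander: another such plate, far left.
- caliper: Bystander: digital caliper lying flat, 247 mm long, 14 mm high.
- marker_pen: Bystander: black marker pen, 133 mm long, 12 mm thick.
- tweezers: Bystander: steel tweezers, 124 mm long, 9 mm high.
There are look-alikes about, which are no part of the job. Of the things that look like the pack, the largest one is meant.

How it is judged:
On the way, in this order (a step that is already met when the one before it is completed fails the run):
1. the charger's catch is pressed and the pack let go: the catch is down and the pack has come at least 6 mm out along the shoe (x of pack in the frame of charger below -0.006 m and value of joint charger_catch above 0.003 m and z of pack in the frame of charger below 0.046 m), for 0.05 s.
2. the pack is drawn clear of the charger (horizontal distance between pack and charger above 0.09 m), for 0.1 s.
At the end, for the whole second after the job is handed in: The pack sits upright and at rest in the floodlight's shoe, nose to the stop, within 3 mm sideways and latched: the floodlight's catch is up behind it (within 2 mm of its top position), its origin within 12.5 mm of nominal home along the slide; the charger's catch is up too (x of pack in the frame of floodlight between -0.0125 and 0.011 m and y of pack in the frame of floodlight between -0.003 and 0.003 m and z of pack in the frame of floodlight between 0.038 and 0.043 m and x of pack_nose in the frame of floodlight above 0.02 m and value of joint each of floodlight_catch, charger_catch below 0.002 m and angle between pack's own z axis and vertical below 0.06 rad and angle between the x axis of pack and the x axis of floodlight, either way round below 0.06 rad and linear speed of pack below 0.01 m/s); the robot touches nothing.
It fails at once if the pack is forced in the floodlight's shoe: all contact forces together over 60 N (contact force between pack and floodlight above 60 N).
It fails at once if the pack is forced in the charger's shoe: all contact forces together over 60 N (contact force between pack and charger above 60 N).
It fails at once if the fingers press on the charger with over 30 N (contact force between the fingers and charger above 30 N).
It fails at once if the fingers press on the floodlight with over 30 N (contact force between the fingers and floodlight above 30 N).
It fails at once if another thing on the bench is moved by more than 30 mm (distance of any of loupe, masking_roll, plate_a, plate_b, caliper, marker_pen, tweezers from where it was at the start of the episode above 0.03 m).
It also fails if it takes over 64 s, if anything falls off the work surface, if the arm or the gripper's body presses on something with over 40 N, if the wrist force passes 120 N, or if a joint passes its speed limit or range.

ROBOT

A 6-joint arm with a two-finger parallel gripper is mounted at the origin on a cart in front of the work surface, level with it; the furniture and walls round the work are solid. World frame = base frame: x ahead of the robot, y to its left, z up, the work surface at z = 0. Lengths are in m, angles in rad, forces in N, time in s.
With the tool pointing down it reaches from about 0.325 to 1 m from the base axis. Payload 5.1 kg.
Tool frame: the origin (TCP) lies midway between the tips of the shut fingers; the grasp point (between the pads) lies 19 mm behind it (robot.hold_point_z is the distance from the TCP to the grasp point, in m); z points along the fingers, y is the line along which they close (so a half turn about z gives the same grasp; the last joint's range is limited). The gripper opens to 85 mm and grips with 20 to 120 N. Pads are 22 mm wide; open, the fingers measure 114 mm over their backs; the gripper's body (76 mm by 85 mm) begins 54 mm behind the grasp point. The pads swing forward as they close: fully open they stand 13 mm farther back than shut.
Start: joints at [-1.328, 0.124, 1.65, -0, 1.367, -0.083], TCP at [0.208, -0.616, 0.231] pointing down, gripper open.
Joint ranges: [-2.61, 2.61], [-1.02, 2.33], [0.03, 2.71], [-1.35, 4.49], [0.32, 2.68], [-2.91, 2.91]. Speed limits (rad/s): [2.57, 2.57, 3.14, 3.14, 3.14, 3.14].

INTERFACE

Orientations are given as a unit quaternion [x, y, z, w].
In Python, from cell import robot, camera, get_calibration gives the robot as it stands. Calls block until the motion is done:
- robot.move_pose(position, orientation): joint-space move of the TCP to a pose.
- robot.move_l(position, rotation=None, rate=0.15, force_limit=None): straight line of the TCP; rotation=None keeps the orientation; rate is the mean speed in m/s. With force_limit (N) it stops when the force on the tool has changed by that much, and returns True; else False.
- robot.set_joints(angles): joint-space move.
- robot.set_gripper(opening, strength=None): opening from 0.0 (shut) to 1.0 (fully open); strength is the grip in N (None keeps the last); returns when the fingers have stopped.
- robot.hold(seconds).
- robot.solve_ik(position, orientation): joint angles nearest the present ones, or None.
- robot.sense(): the state.
- camera(name): name is "scene" or "top" or "wrist"; returns the picture (480x640x3 uint8, red, green, blue); there is no depth.
- get_calibration(name): a dict with "K" (3x3 intrinsics, pixels), "view" (4x4, takes a point from world to camera coordinates); the wrist camera has in their place "T_tool_cam" (4x4, takes a point from camera to tool coordinates, whose origin is the TCP and whose axes are the flange's). Camera axes: x right, y down, z forward; pixel columns grow to the right and rows downward; lengths in m; the calibration is good to about 2 mm. A picture is of the moment at which its call begins: read the wrist's pose just before it. get_calibration takes no time and is no camera call.
A pose or a line that the arm cannot do raises robot.Unreachable and nothing moves.
- robot.finish_job(): hands the job in; it is judged then, once.
The state is a dict: "time_s": time; "q": joint angles; "joint_velocities": joint speeds; "effort": joint torques, N m; "position": TCP position; "orientation": TCP orientation; "contact_force": force on the tool from outside, world axes, zero at the start; "torque": the same for the moment, N m; "gripper_width": opening from 0.0 (shut) to 1.0 (fully open); "grip_force": force on a finger pad.
Only numpy, scipy, OpenCV 4.12 (cv2) and the standard library are available. Lean on these libraries where they do the work, as an engineer would, in place of code of your own. Each camera call takes 0.05 s, during which the arm holds its last target. There are 200 camera calls.

## Working session

There is one attempt and no reset: what is moved stays moved. The work goes in short steps, each a Python script; the robot and the scene stay as the last script left them, time stands still between calls to the robot, and variables do not carry over. Pictures are saved under pics/ and viewed, at most 10 in all, crops included, and the job is handed in when it is done.

```bash
mkdir -p pics; ls; python3 - <<'E'
from cell import robot,camera,get_calibration
import cv2,numpy as np
for n in("scene","top"):
    im=camera(n);cv2.imwrite(f"pics/{n}0.png",im[:,:,::-1])
    c=get_calibration(n);print(n,np.round(c["K"],1).tolist(),np.round(c["view"],3).tolist())
print(np.round(get_calibration("wrist")["T_tool_cam"],3).tolist(),np.round(get_calibration("wrist")["K"],1).tolist())
print(robot.sense(),robot.hold_point_z)
E
```

```text
pics
scene [[532.3, 0.0, 321.7], [0.0, 532.3, 238.4], [0.0, 0.0, 1.0]] [[0.504, -0.864, 0.017, -0.124], [-0.404, -0.253, -0.879, 0.305], [0.764, 0.436, -0.476, 0.837], [0.0, 0.0, 0.0, 1.0]]
top [[582.6, 0.0, 318.9], [0.0, 582.6, 244.8], [0.0, 0.0, 1.0]] [[0.019, -1.0, 0.011, 0.152], [-0.986, -0.021, -0.166, 0.538], [0.166, -0.008, -0.986, 1.175], [0.0, 0.0, 0.0, 1.0]]
[[0.0, -0.945, -0.327, 0.083], [1.0, 0.0, -0.0, -0.001], [0.0, -0.327, 0.945, -0.142], [0.0, 0.0, 0.0, 1.0]] [[342.2, 0.0, 316.4], [0.0, 342.2, 239.2], [0.0, 0.0, 1.0]]
{'time_s': 0.1, 'q': array([-1.32760866e+00,  1.24463487e-01,  1.65155824e+00,  3.08852714e-05,
        1.36752428e+00, -8.25825699e-02]), 'joint_velocities': array([-0.00121587, -0.00175779, -0.00307867,  0.0006347 , -0.00031036,
       -0.00276294]), 'effort': array([ 1.44555947e-04, -4.24931359e+01, -3.66655111e+01, -6.91175501e-05,
        3.98230113e-03,  9.49372719e-06]), 'position': array([ 0.2078794 , -0.61526448,  0.23014838]), 'orientation': array([ 9.86763561e-01,  1.62162637e-01, -6.32724557e-05, -9.74742403e-04]), 'contact_force': array([ 0.03640563, -0.6344012 ,  0.19489061]), 'torque': array([-0.0092984 ,  0.00045879,  0.04344561]), 'grip_force': 0.0, 'gripper_width': 0.9975255167108695} 0.0187
```

View pics/top0.png

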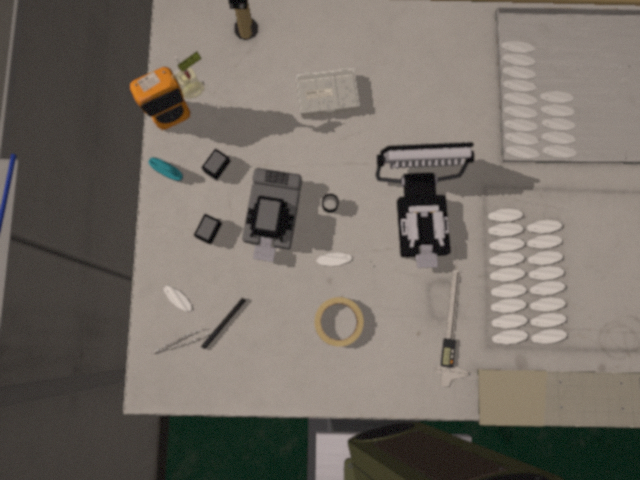

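View pics/scene0.png

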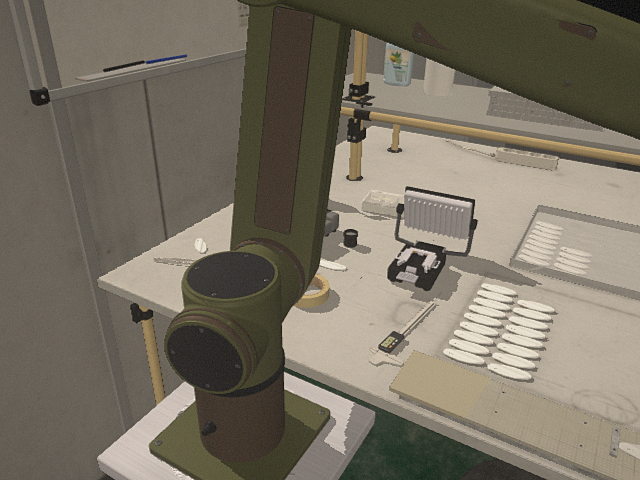

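Top view: the pack is the large black block in the charger at (269,217). The look-alikes are the smaller black blocks at (215,163) and (207,228). The charger's paddle is at (266,252), and the floodlight's shoe is at (424,225) with its paddle at (427,260). The scene view shows the charger hidden behind the arm and the floodlight at (420,260). I choose the block at (269,217) because it is the largest and sits in the grey charger. Next I'll get rough positions and do a close crop.

```bash
cat > h.py <<'E'
from cell import robot,camera,get_calibration
import cv2,numpy as np
from scipy.spatial.transform import Rotation as R
def ray(name,uv,T=None):
    c=get_calibration(name); M=np.linalg.inv(c["view"]) if T is None else T
    d=M[:3,:3]@np.linalg.inv(c["K"])@[uv[0],uv[1],1]; return M[:3,3],d/np.linalg.norm(d)
def plane(name,uv,z,T=None):
    o,d=ray(name,uv,T); return o+d*(z-o[2])/d[2]
def tri(rs):
    A=sum(np.eye(3)-np.outer(d,d) for o,d in rs);b=sum((np.eye(3)-np.outer(d,d))@o for o,d in rs)
    p=np.linalg.solve(A,b);return p,max(np.linalg.norm((np.eye(3)-np.outer(d,d))@(p-o)) for o,d in rs)
def ori(yaw): # tool down, tool x at this world yaw
    c,s=np.cos(yaw),np.sin(yaw)
    return R.from_matrix(np.array([[c,s,0],[s,-c,0],[0,0,-1]])).as_quat()
def wcam():
    s=robot.sense();W=np.eye(4);W[:3,:3]=R.from_quat(s["orientation"]).as_matrix();W[:3,3]=s["position"]
    return camera("wrist"),W@get_calibration("wrist")["T_tool_cam"]
E
python3 - <<'E'
from h import *
im=cv2.imread("pics/top0.png");c=im[140:280,180:460]
cv2.imwrite("pics/c.png",cv2.resize(c,None,fx=2.8,fy=2.8,interpolation=cv2.INTER_CUBIC))
for n,uv,z in[("pack",(269,217),.094),("pad",(266,252),.037),("hump",(277,180),.052),("shoe",(424,225),.045),("fpad",(427,260),.037),("lamp",(425,160),.16),("loupe",(330,203),.036),("plate",(333,259),.005),("bl1",(215,163),.04),("bl2",(207,228),.04)]: print(n,plane("top",uv,z).round(3))
for y in(0,np.pi):
  for p in([.55,.08,.3],[.55,-.2,.3],[.45,.1,.06],[.4,-.19,.06]): 
    q=robot.solve_ik(p,ori(y));print(y,p,None if q is None else q.round(2))
E
```

```text
pack [0.581 0.265 0.094]
pad [0.518 0.274 0.037]
hump [0.671 0.254 0.052]
shoe [ 0.582 -0.057  0.045]
fpad [ 0.508 -0.064  0.037]
lamp [ 0.687 -0.039  0.16 ]
loupe [0.627 0.141 0.036]
plate [0.511 0.132 0.005]
bl1 [0.709 0.389 0.04 ]
bl2 [0.566 0.399 0.04 ]
0 [0.55, 0.08, 0.3] [ 0.05 -0.12  1.78 -0.    1.48  1.62]
0 [0.55, -0.2, 0.3] [-0.44 -0.05  1.72 -0.    1.48  1.13]
0 [0.45, 0.1, 0.06] [ 0.1  -0.12  2.21 -0.    1.06  1.67]
0 [0.4, -0.19, 0.06] [-0.56 -0.17  2.25 -0.    1.07  1.01]
3.141592653589793 [0.55, 0.08, 0.3] [ 0.05 -0.12  1.78 -0.    1.48 -1.52]
3.141592653589793 [0.55, -0.2, 0.3] [-0.44 -0.05  1.72 -0.    1.48 -2.01]
3.141592653589793 [0.45, 0.1, 0.06] [ 0.1  -0.12  2.21 -0.    1.06 -1.47]
3.141592653589793 [0.4, -0.19, 0.06] [-0.56 -0.17  2.25 -0.    1.07 -2.14]
```

View pics/c.png

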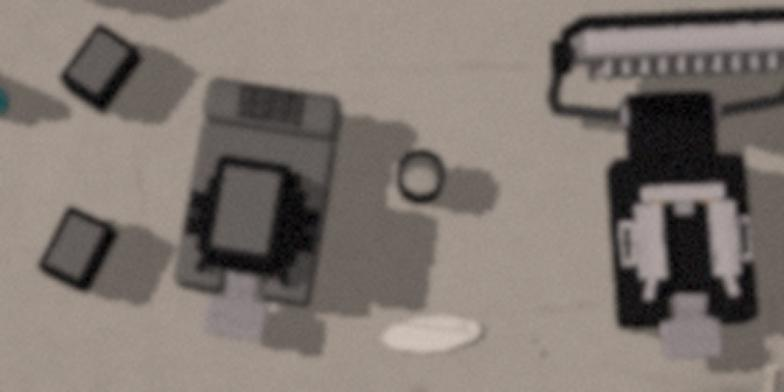

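The crop confirms the large block with grooved sides at about (248,215), sitting in the charger, and the two small blocks to its left. Next: two wrist views each of the charger and the floodlight.

```bash
python3 - <<'E'
from h import *
import pickle
out={}
for k,x,y,w in[("f",.50,-.063,.09),("c",.50,.272,-.13)]:
    ims=[]
    for i,dy in enumerate((.05,-.05)):
        robot.move_pose([x,y+(dy if k=="c" else dy),.20],ori(w+np.pi)); robot.hold(.2)
        im,T=wcam();im=im[:,:,::-1].copy();cv2.imwrite(f"pics/{k}{i}.png",im);out[k+str(i)]=T;ims.append(im)
    cv2.imwrite(f"pics/{k}.png",np.vstack([np.hstack([im[:, 120:520] for im in ims])]))
pickle.dump(out,open("T.pkl","wb"));s=robot.sense();print(s["time_s"],s["position"])
E
```

```text
6.05 [0.50001606 0.22284674 0.20000995]
```

View pics/c.png

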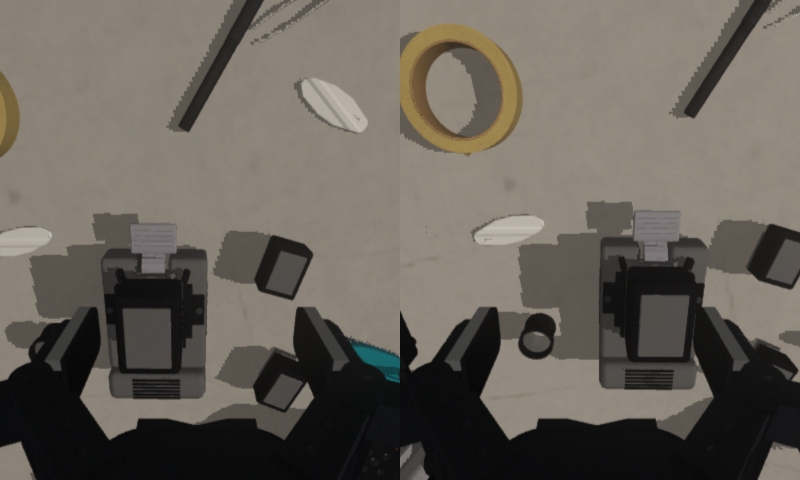

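View pics/f.png

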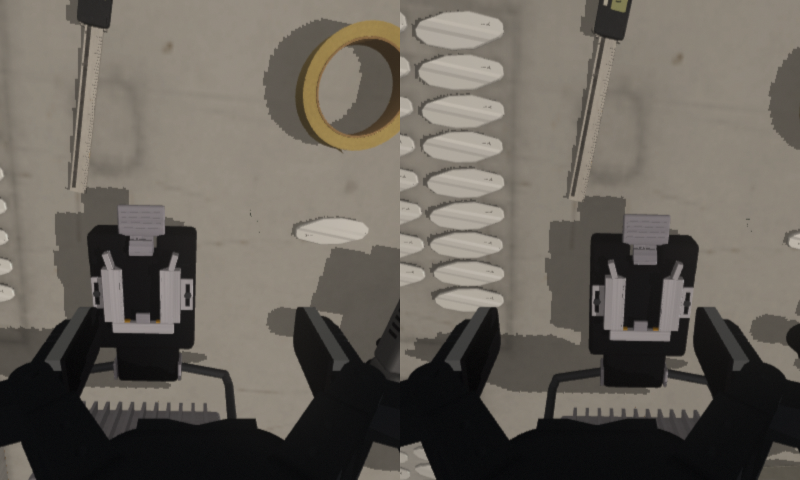

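Charger pair, in full-image columns (montage column + 120 on the left, − 280 on the right): paddle at (273,238) in view 0 and (376,225) in view 1; pack top at (268,338) and (384,325). Floodlight: paddle at (261,220) and (366,228), with pale rails on the black foot at about (262,290) and (364,300). Both shoes are unobstructed. Now segmenting these and triangulating.

```bash
python3 - <<'E'
from h import *
import pickle
T=pickle.load(open("T.pkl","rb"))
for k,pts in {"c0":[(273,230),(268,338),(230,300),(253,270),(240,370)],"c1":[(376,222),(384,325)],"f0":[(261,215),(232,295),(262,328),(250,290),(350,60)],"f1":[(366,225)]}.items():
    im=cv2.imread(f"pics/{k}.png");print(k,[im[v,u].tolist() for u,v in pts])
    b,g,r=[im[:,:,i].astype(int) for i in range(3)]
    m=((b-r>-4)&(g>95)).astype(np.uint8)*255
    if k[0]=="c": # pack top: mid grey enclosed by black
        pass
    n,l,st,ce=cv2.connectedComponentsWithStats(m)
    for i in range(1,n):
        if st[i,4]>150 and 180<ce[i,1]<350:
            c=cv2.findContours((l==i).astype(np.uint8),0,2)[0][0]
            print("  pale",st[i].tolist(),ce[i].round(1),cv2.boxPoints(cv2.minAreaRect(c)).round(1).tolist())
    if k[0]=="c":
        u,v=pts[1]; seed=im[v,u].astype(int)
        m=(abs(im.astype(int)-seed).max(2)<14).astype(np.uint8)
        n,l,st,ce=cv2.connectedComponentsWithStats(m,connectivity=4);i=l[v,u]
        c=cv2.findContours((l==i).astype(np.uint8),0,2)[0][0];print("  top",st[i].tolist(),ce[i].round(1),cv2.boxPoints(cv2.minAreaRect(c)).round(1).tolist())
E
```

```text
c0 [[113, 112, 119], [72, 74, 78], [13, 14, 14], [71, 74, 77], [15, 15, 16]]
  top [243, 309, 48, 59, 2693] [267.4 337.7] [[243.0, 309.0], [290.0, 309.0], [290.0, 367.0], [243.0, 367.0]]
c1 [[116, 115, 122], [76, 77, 82]]
  pale [556, 338, 61, 25, 628] [588.2 348.9] [[553.7000122070312, 347.5], [558.0999755859375, 333.0], [619.2000122070312, 351.6000061035156], [614.7999877929688, 366.1000061035156]]
  top [359, 295, 50, 62, 2767] [382.7 325.2] [[358.1000061035156, 354.8999938964844], [361.70001220703125, 293.29998779296875], [408.3999938964844, 296.0], [404.79998779296875, 357.70001220703125]]
f0 [[118, 118, 126], [147, 148, 156], [143, 144, 152], [20, 20, 21], [127, 139, 146]]
f1 [[115, 112, 120]]
```

```bash
cat > m.py <<'E'
from h import *
def wide(l): # centroid of the wide (paddle) part of a mask, and mid-line
    ys=np.where(l.any(1))[0];w=l.sum(1);k=ys[w[ys]>.8*w.max()];s=np.zeros_like(l);s[k]=l[k]
    c=cv2.findContours(s.astype(np.uint8),0,2)[0][0];return cv2.minAreaRect(c)
def comps(im,lo=4,hi=13):
    b,g,r=[im[:,:,i].astype(int) for i in range(3)]
    m=((r-b<hi)&(g>88)).astype(np.uint8)
    m=cv2.morphologyEx(m,cv2.MORPH_CLOSE,np.ones((3,3),np.uint8))
    return cv2.connectedComponentsWithStats(m)
E
python3 - <<'E'
from m import *
import pickle
T=pickle.load(open("T.pkl","rb"));P={}
for k in("c0","c1","f0","f1"):
    im=cv2.imread(f"pics/{k}.png");n,l,st,ce=comps(im)
    for i in range(1,n):
        if st[i,4]>200 and 190<ce[i,1]<345 and 200<ce[i,0]<440:
            L=(l==i);r=wide(L)
            print(k,st[i].tolist(),ce[i].round(1),[np.round(x,1) for x in r])
            if ce[i,1]<255:P[k]=r[0]
for k in "cf":
    if k+"0" in P and k+"1" in P: print(k,"paddle",tri([ray("wrist",P[k+i],T[k+i]) for i in "01"]))
print("top",tri([ray("wrist",p,T[k]) for k,p in(("c0",(267.0,338.0)),("c1",(383.2,325.5)))]))
E
```

```text
c0 [250, 222, 48, 51, 1833] [273.4 243.9] [array([273.5, 238. ]), array([28., 47.]), np.float64(90.0)]
c1 [308, 202, 43, 32, 657] [329.1 215.8] [array([329., 209.]), array([ 4., 42.]), np.float64(90.0)]
c1 [351, 210, 50, 52, 1877] [376.1 231.6] [array([375.5, 225.5]), array([29., 49.]), np.float64(90.0)]
c1 [240, 245, 53, 40, 812] [263.2 260.4] [array([291., 266.]), array([0., 0.]), np.float64(0.0)]
f0 [238, 204, 60, 52, 1941] [261.8 226.2] [array([267.5, 220. ]), array([ 6., 59.]), np.float64(90.0)]
f0 [210, 251, 103, 83, 3642] [262.1 299. ] [array([262.5, 327.5]), array([ 9., 61.]), np.float64(90.0)]
f1 [344, 214, 47, 51, 1817] [365.9 235.2] [array([367., 229.]), array([28., 46.]), np.float64(90.0)]
f1 [324, 262, 90, 79, 3187] [364.8 308.4] [array([361. , 330.5]), array([17., 74.]), np.float64(90.0)]
c paddle (array([0.51565226, 0.27757616, 0.03044068]), np.float64(8.139316022849548e-05))
f paddle (array([ 0.51083962, -0.06042856,  0.01810208]), np.float64(0.00012335708086831486))
top (array([0.58208291, 0.26842917, 0.09606972]), np.float64(7.05655261959056e-05))
```

```bash
python3 - <<'E'
from m import *
import pickle
T=pickle.load(open("T.pkl","rb"))
W=lambda k,p,z:plane("wrist",p,z,T[k])
for k,pp,pt,hu in(("c0",(273.5,236),(267,338),(277,388)),("c1",(375.7,225),(383.2,325.5),(368.5,380))):
    a=W(k,pp,.037);b=W(k,pt,.094);d=b-a;print(k,a.round(4),b.round(4),np.hypot(*d[:2]).round(4),"yaw",np.degrees(np.arctan2(d[1],d[0])).round(2))
for k,cx,rows,pp in(("f0",261,range(275,318),(261.5,219)),("f1",365,range(283,326),(367,229))):
    im=cv2.imread(f"pics/{k}.png")[:,:,1].astype(int);Ls=[];Rs=[]
    for v in rows:
        r=im[v]>95
        u=cx
        while not r[u]:u-=1
        Ls.append(W(k,(u+.5,v),.0493))
        u=cx
        while not r[u]:u+=1
        Rs.append(W(k,(u-.5,v),.0493))
    Ls,Rs=np.array(Ls),np.array(Rs)
    fit=[]
    for S in(Ls,Rs):
        s=S[abs(S[:,1]-np.median(S[:,1]))<.006];f=np.polyfit(s[:,0],s[:,1],1);fit.append(f);print(k,"inner edge slope deg",np.degrees(np.arctan(f[0])).round(2),"y@.58",np.polyval(f,.58).round(4),len(s))
    f=np.mean(fit,0);a=W(k,pp,.037);print(k,"mid y@.58",np.polyval(f,.58).round(4),"pad",a.round(4),"mid at pad",np.polyval(f,a[0]).round(4))
# shoe rows: stop bar, rail ends for both
for k,v0,v1 in(("f0",318,340),("f1",320,345)):
    im=cv2.imread(f"pics/{k}.png");cx=262 if k=="f0" else 364
    print(k,[(v,int(im[v,cx-22:cx-14,1].mean())) for v in range(v0,v1,2)])
robot_t=robot.sense()["time_s"];print(robot_t)
E
```

```text
c0 [0.5117 0.2791 0.037 ] [0.5834 0.2679 0.094 ] 0.0726 yaw -8.85
c1 [0.513  0.2769 0.037 ] [0.5836 0.2687 0.094 ] 0.071 yaw -6.59
f0 inner edge slope deg 4.29 y@.58 -0.0771 39
f0 inner edge slope deg 3.39 y@.58 -0.0416 39
f0 mid y@.58 -0.0593 pad [ 0.5047 -0.0637  0.037 ] mid at pad -0.0644
f1 inner edge slope deg 4.21 y@.58 -0.0777 39
f1 inner edge slope deg 4.21 y@.58 -0.0418 39
f1 mid y@.58 -0.0597 pad [ 0.5054 -0.0639  0.037 ] mid at pad -0.0652
f0 [(318, 91), (320, 110), (322, 125), (324, 140), (326, 145), (328, 145), (330, 144), (332, 118), (334, 18), (336, 17), (338, 16)]
f1 [(320, 46), (322, 41), (324, 39), (326, 46), (328, 82), (330, 104), (332, 137), (334, 138), (336, 139), (338, 136), (340, 92), (342, 20), (344, 19)]
6.05
```

Everything checks out: the charger paddle-to-pack-top distance is 72 mm as it should be, pack top z is 0.096 measured against 0.094 stated, and the reach is fine. Charger yaw is −7.8°, floodlight yaw is +4.0°. Pressing the catch now.

```bash
cat >> h.py <<'E'
CY,FY=np.radians(-7.7),np.radians(4.05)
CA=np.array([np.cos(CY),np.sin(CY)]);FA=np.array([np.cos(FY),np.sin(FY)])
CP=np.array([.5123,.278]);PT=np.array([.5835,.2683]);FH=np.array([.5746,-.0598])
def st(msg=""):
    s=robot.sense();print(msg,"t",round(s["time_s"],2),"p",s["position"].round(4),"F",s["contact_force"].round(1),"w",round(float(s["gripper_width"]),3),"g",round(float(s["grip_force"]),1));return s
E
python3 - <<'E'
from h import *
o=ori(CY+np.pi);p=CP-.005*CA
robot.set_gripper(0)
robot.move_pose([*p,.07],o);robot.hold(.1);st()
print(robot.move_l([*p,.040],rate=.08,force_limit=8))
st();print(robot.move_l([*p,.0265],rate=.02,force_limit=9));st()
robot.hold(.4);st()
robot.move_l([*p,.07],rate=.1)
robot.move_l([*(CP-.01*CA),.20],rate=.25);robot.set_gripper(1)
im,T=wcam();im=im[:,:,::-1].copy();cv2.imwrite("pics/r.png",im)
m=(abs(im.astype(int)-[74,75,80]).max(2)<16).astype(np.uint8)
n,l,s,ce=cv2.connectedComponentsWithStats(m,connectivity=4)
for i in range(1,n):
    if s[i,4]>1000: print(s[i].tolist(),ce[i].round(1),plane("wrist",ce[i],.094,T).round(4))
cv2.imwrite("pics/r2.png",im[150:400,170:470]);st()
E
```

```text
t 7.54 p [0.5093 0.279  0.0729] F [ 0.2 -0.4  0.6] w 0.003 g 0.0
False
 t 8.07 p [0.5068 0.2784 0.0392] F [ 0.7 -0.4  0.2] w -0.001 g 0.0
True
 t 8.68 p [0.5079 0.279  0.0288] F [-1.5 -0.7  5.8] w -0.001 g 2.9
 t 9.08 p [0.5079 0.279  0.0287] F [-1.8 -0.5  6.4] w -0.003 g 3.1
[332, 0, 77, 123, 1390] [369.   59.3] [0.3849 0.3299 0.094 ]
[37, 41, 59, 114, 1123] [ 54.  100.7] [0.3815 0.1176 0.094 ]
[101, 55, 55, 88, 1785] [136.9  96.6] [0.3864 0.1737 0.094 ]
[0, 191, 112, 32, 2622] [ 49.2 206.5] [0.4509 0.0862 0.094 ]
[186, 206, 118, 159, 8149] [240.3 280.8] [0.5296 0.2144 0.094 ]
[333, 224, 99, 75, 2911] [389.3 253.1] [0.5217 0.3342 0.094 ]
[429, 244, 42, 44, 1096] [449.4 265.2] [0.5383 0.3804 0.094 ]
[293, 291, 48, 62, 2863] [316.1 321.1] [0.5745 0.2695 0.094 ]
[270, 316, 96, 49, 1172] [323.8 344.3] [0.5982 0.273  0.094 ]
[371, 340, 47, 44, 1396] [395.9 361.6] [0.6243 0.3332 0.094 ]
[271, 366, 94, 27, 1272] [318.2 378.4] [0.6331 0.2635 0.094 ]
[351, 398, 78, 41, 1639] [395.7 414.6] [0.6838 0.3295 0.094 ]
 t 11.15 p [0.5024 0.2793 0.2001] F [ 0.5 -0.6  0.5] w 0.997 g 0.0
```

View pics/r2.png

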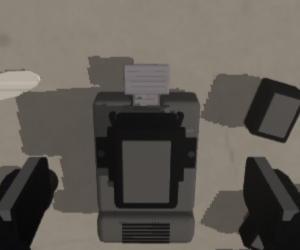

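The picture shows the pack about 9 mm further out, with its top at about (146,172) in the crop, and clear of the catch. Grasp it gently and draw it out.

```bash
python3 - <<'E'
from h import *
o=ori(CY+np.pi);g=np.array([.5743,.2695])
robot.move_pose([*g,.13],o);robot.move_l([*g,.058],rate=.12,force_limit=8);robot.hold(.1);st("at")
robot.set_gripper(0,25);robot.hold(.1);st("grip")
e=g-.10*CA
print(robot.move_l([*e,.058],rate=.06,force_limit=15));s=st("drawn")
E
```

```text
at t 12.48 p [0.5753 0.2699 0.0596] F [ 0.7 -0.5  0.4] w 1.0 g 0.0
grip t 12.97 p [0.5748 0.2696 0.0589] F [-1.1 -0.8  4.5] w 0.653 g 28.5
False
drawn t 14.78 p [0.4755 0.2829 0.0581] F [ 0.2  0.  -4.3] w 0.652 g 27.6
```

```bash
python3 - <<'E'
from h import *
robot.set_gripper(0,80);robot.hold(.1)
p=robot.sense()["position"];robot.move_l([p[0],p[1],.13],rate=.15)
q=FH-(.115-.004)*FA
robot.move_pose([*q,.13],ori(FY+np.pi));robot.move_l([*q,.075],rate=.12);robot.hold(.3);st("pre")
im,T=wcam();im=im[:,:,::-1].copy();cv2.imwrite("pics/p.png",im)
m=(abs(im.astype(int)-[74,75,80]).max(2)<16).astype(np.uint8)
n,l,s,ce=cv2.connectedComponentsWithStats(m,connectivity=4)
for i in range(1,n):
    if s[i,4]>1500:
        c=cv2.findContours((l==i).astype(np.uint8),0,2)[0][0];print(s[i].tolist(),ce[i].round(1),np.round(cv2.minAreaRect(c)[2],1),plane("wrist",ce[i],.110,T).round(4))
E
```

```text
pre t 17.96 p [ 0.4645 -0.0678  0.0759] F [-0.2  0.1 -3.8] w 0.64 g 88.6
[0, 155, 153, 120, 4615] [104.1 211.7] 71.7 [ 0.4123 -0.1402  0.11  ]
[267, 372, 101, 53, 4255] [316.6 397.9] 3.6 [ 0.4833 -0.066   0.11  ]
```

View pics/p.png

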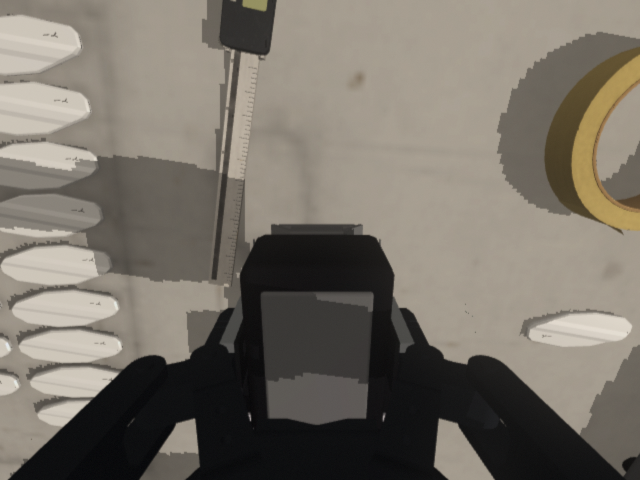

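The pack hangs straight and centred in the hand (label centre at column 317 against image centre 316, rear face towards the robot). Sliding it in.

```bash
cat > ins.py <<'E'
from h import *
def tgt(s,z): return [*(FH+(s+.004)*FA),z]
def S(msg):
    s=st(msg);d=s["position"][:2]-FH;f=s["contact_force"][:2]
    print("   s",round(float(d@FA)-.004,4),"lat",round(float(d@[-FA[1],FA[0]]),4),"Fax",round(float(f@FA),1));return s
E
python3 - <<'E'
from ins import *
z=.0590
robot.move_l(tgt(-.115,z),rate=.05,force_limit=10);robot.hold(.3);s=S("low")
z-=s["position"][2]-.0595
hit=robot.move_l(tgt(-.05,z),rate=.05,force_limit=8);S(hit)
if not hit:
    hit=robot.move_l(tgt(-.022,z),rate=.03,force_limit=9);S(hit)
E
```

```text
low t 18.77 p [ 0.4641 -0.0677  0.0593] F [-0.6 -0.5 -3.5] w 0.644 g 88.6
   s -0.1148 lat -0.0001 Fax -0.6
False t 20.23 p [ 0.5287 -0.0631  0.0593] F [ 0.6  0.4 -2.8] w 0.644 g 88.6
   s -0.05 lat -0.0 Fax 0.6
False t 21.31 p [ 0.5568 -0.0611  0.0593] F [ 0.6 -0.1 -2.4] w 0.644 g 88.8
   s -0.0219 lat -0.0 Fax 0.6
```

```bash
python3 - <<'E'
from ins import *
z=.0592
for t in(-.010,-.004,0,.003,.006,.009,.012):
    hit=robot.move_l(tgt(t,z),rate=.015,force_limit=13);S((t,hit))
    if hit:break
E
```

```text
(-0.01, False) t 22.26 p [ 0.5681 -0.0603  0.0591] F [-3.8 -1.6 -0. ] w 0.645 g 89.3
   s -0.0105 lat -0.0 Fax -3.9
(-0.004, False) t 22.81 p [ 0.574  -0.0599  0.0591] F [-5.7 -0.7  1.7] w 0.644 g 89.5
   s -0.0046 lat -0.0 Fax -5.7
(0, False) t 23.23 p [ 0.5775 -0.0596  0.0591] F [-8.  -0.6  3.7] w 0.646 g 89.6
   s -0.0011 lat -0.0 Fax -8.1
(0.003, True) t 23.45 p [ 0.5772 -0.0597  0.0593] F [-2.9 -0.3  4.6] w 0.642 g 89.8
   s -0.0014 lat -0.0 Fax -2.9
```

```bash
python3 - <<'E'
from ins import *
robot.hold(.2);S("now")
print(robot.move_l(tgt(-.0055,.0593),rate=.01,force_limit=9));S("pull")
E
```

```text
now t 23.65 p [ 0.577  -0.0597  0.0593] F [-4.2  0.5  4.9] w 0.642 g 89.8
   s -0.0016 lat -0.0 Fax -4.2
True
pull t 23.91 p [ 0.5757 -0.0598  0.0592] F [1.8 0.4 1.9] w 0.647 g 89.7
   s -0.0029 lat -0.0 Fax 1.8
```

The pull met resistance after 1.3 mm, so the tooth looks to be up behind the foot. Releasing, then checking.

```bash
python3 - <<'E'
from ins import *
p=robot.sense()["position"]
robot.move_l([p[0]+.0005,p[1],p[2]],rate=.02)
robot.set_gripper(1);robot.hold(.1);S("open")
robot.move_l([p[0],p[1],.16],rate=.15)
robot.move_l([.5,-.0637,.20],rate=.2);robot.hold(.3)
im,T=wcam();im=im[:,:,::-1].copy();cv2.imwrite("pics/e.png",im)
cv2.imwrite("pics/e2.png",cv2.resize(im[180:430,200:440],None,fx=2,fy=2))
m=(abs(im.astype(int)-[74,75,80]).max(2)<16).astype(np.uint8)
n,l,s,ce=cv2.connectedComponentsWithStats(m,connectivity=4)
for i in range(1,n):
    if s[i,4]>1500 and 270<ce[i,0]<370:
        w=plane("wrist",ce[i],.094,T);d=w[:2]-FH;print(s[i].tolist(),ce[i].round(1),w.round(4),"s",d@FA-.004,"lat",d@[-FA[1],FA[0]])
st()
E
```

```text
open t 24.7 p [ 0.5763 -0.0598  0.0592] F [ 0.7 -0.3  0.9] w 0.997 g 0.0
   s -0.0023 lat -0.0001 Fax 0.7
[291, 297, 48, 62, 2874] [314.7 327.2] [ 0.5756 -0.059   0.094 ] s -0.0029479604569039933 lat 0.0006904167304923852
 t 26.45 p [ 0.5002 -0.0636  0.1993] F [-0.3  0.5 -0.6] w 1.001 g 0.0
```

View pics/e2.png

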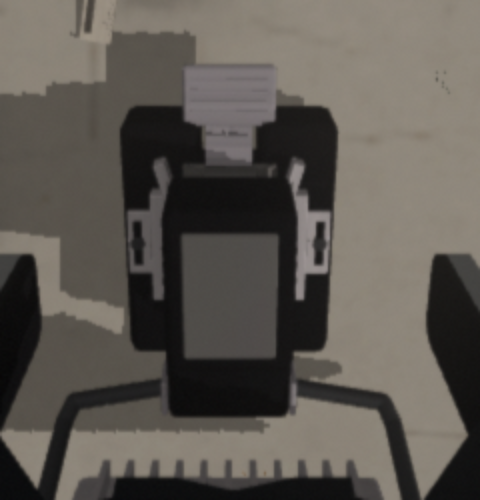

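The pack sits square in the shoe at s ≈ −3 mm. It didn't spring back 10 mm on release, so it is latched. The gripper is clear of everything, so I'm handing in.

```bash
python3 -c "
from h import *
print(robot.finish_job())"
```

```text
the job is handed in; nothing more can be done
None
```

The battery pack is out of the charger and seated in the floodlight's shoe; it held against a light pull and stayed put on release, so I take it as latched, and I handed the job in at about 26 s (no verdict was returned).

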